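Scan and pack the order on the kitchen table

ROBOT

A 6-joint arm with a two-finger parallel gripper is mounted at the origin on the work surface. World frame = base frame: x ahead of the robot, y to its left, z up, the work surface at z = 0. Lengths are in m, angles in degrees, forces in N, time in s.
With the tool pointing down it reaches from about 0.4 to 0.825 m from the base axis. Payload 7 kg.
Tool frame: the origin (TCP) lies midway between the tips of the shut fingers; the grasp point (between the pads) lies 19 mm behind it; z points along the fingers, y is the direction in which the jaws open and shut (so a half turn about z gives the same grasp; the last joint's range is limited). The gripper opens to 88 mm and grips with 3 to 60 N. Pads are 19 mm wide; open, the fingers measure 130 mm over their backs; the gripper's body (78 mm by 193 mm) begins 47 mm behind the grasp point.
Start: joints at [-59.811, 20.546, 0.682, 0, -70.136, -16.507], TCP at [0.16, -0.656, 0.227] pointing down, gripper open.
Joint ranges: [-176.03, 176.03], [-82.01, 121.73], [-58.28, 71.71], [-173.87, 95.51], [-174.79, -0.11], [-173.66, 173.66]. Speed limits (degrees/s): [136.94, 136.94, 172.46, 180, 180, 180].

INTERFACE

Orientations are given as a 3x3 rotation matrix whose columns are the frame's x, y, z axes.
In Python, from rig import robot gives the robot as it stands. Calls block until the motion is done:
- robot.goto(position, orientation): joint-space move of the TCP to a pose.
- robot.servo_line(position, ori=None, speed=0.15): straight line of the TCP; ori=None keeps the orientation; speed is the mean speed in m/s.
- robot.movej(angles): joint-space move.
- robot.move_gripper(opening): opening from 0.0 (shut) to 1.0 (fully open); the grip force is fixed at half the most; returns when the fingers have stopped.
- robot.dwell(seconds).
- robot.ik(position, orientation): joint angles nearest the present ones, or None.
- robot.grab_frame(name): name is "scene" or "side" or "wrist"; returns (picture, depth): 384x512x3 uint8, red, green, blue; 384x512 float32, m along the optical axis (not along the pixel's ray), 0 where there is no reading.
- robot.camera_info(name): a dict with "vfov" (degrees; the focal length in pixels is half the picture's height over the tangent of half this angle, whatever the lens; pixels are square), "cx", "cy" (the principal point, pixels), "view" (4x4, takes a point from world to camera coordinates); the wrist camera has in their place "T_tool_cam" (4x4, takes a point from camera to tool coordinates, whose origin is the TCP and whose axes are the flange's). Camera axes: x right, y down, z forward; pixel columns grow to the right and rows downward; lengths in m; the calibration is good to about 2 mm. A picture is of the moment at which its call begins: read the wrist's pose just before it. camera_info takes no time and is no camera call.
A pose or a line that the arm cannot do raises robot.Unreachable and nothing moves.
- robot.job_done(): hands the job in, once; it reports no verdict.
Readings, each from a call of its own:
- robot.read_t(): time.
- robot.read_qpos(): joint angles.
- robot.read_qvel(): joint speeds.
- robot.read_effort(): joint torques, N m.
- robot.read_position(): TCP position.
- robot.read_tcp_rot(): TCP orientation.
- robot.read_force(): force on the tool from outside, world axes, zero at the start.
- robot.read_ft_torque(): the same for the moment, N m.
- robot.read_grip_width(): opening from 0.0 (shut) to 1.0 (fully open).
Only numpy, scipy, OpenCV 4.12 (cv2) and the standard library are available. Lean on these libraries where they do the work, as an engineer would, in place of code of your own. Each camera call takes 0.05 s, during which the arm holds its last target.

TASK

Start a new order: pull the knob of the white order counter all the way out to its stop and let it spring back in. Then take the scanner from its cradle and scan whichever packs are on the table, in the order flip-top tub, round jar, cardboard carton, low steel tin: aim it at the middle of each pack's label from about 8 cm, with the scan line across the bars, and hold it steady for a good second. Finish with the scanner lying back in its cradle and every pack standing upright on the floor of the wooden tray, without dropping or laying the scanner on the table or shifting the other things on the table.

Things in the scene. Friction and masses are not known exactly. Their poses are not given: they have to be found in the camera images.
- tub: White and grey plastic tub with a closed flip-top lid, 90 (x) x 60 (y) x 58 mm high, 0.25 kg, small thumb tab at -x, hinge at +x; lifted as one piece across y. Origin at the centre of its underside, z up. Label: white paper, 30 x 46 mm, centred on the top; its black bars run along the body's x, so the scan line must lie along the body's y. May be absent (None).
- jar: Round amber glass jar with a steel lid, 60 mm diameter, 72 mm high, 0.28 kg. Origin at the centre of its underside, z up. Label: white paper, 30 x 46 mm, centred on the top; its black bars run along the body's x, so the scan line must lie along the body's y. May be absent (None).
- carton: Cardboard carton, the tallest pack, 80 (x) x 54 (y) x 84 mm high, 0.22 kg. Origin at the centre of its underside, z up. Label: white paper, 30 x 46 mm, centred on the top; its black bars run along the body's x, so the scan line must lie along the body's y. May be absent (None).
- tin: Low steel tin, 96 (x) x 60 (y) x 36 mm high, 0.24 kg. Origin at the centre of its underside, z up. Label: white paper, 30 x 46 mm, centred on the top; its black bars run along the body's x, so the scan line must lie along the body's y. May be absent (None).
- tub_label (a point): Centre of the label on top of the flip-top tub; axes as the body's.
- jar_label (a point): Centre of the label on top of the round jar; axes as the body's.
- carton_label (a point): Centre of the label on top of the cardboard carton; axes as the body's.
- tin_label (a point): Centre of the label on top of the low steel tin; axes as the body's.
- tray: Open wooden delivery tray fixed to the table, 250 (x) x 240 (y) x 50 mm high, walls and floor 5 mm thick; origin at the centre of its underside, z up.
- scanner: Grey handheld label scanner, 0.18 kg. Grip bar 150 (x) x 36 (y) x 28 (z) mm, origin at the bar's centre, z up, x towards the head. At the +x end a head 60 mm wide is bent 60 degrees down from x; it reaches 113 mm ahead and 49 mm below the origin. It scans all the time; nothing to press. At the start it lies in its cradle.
- scan_window (a point): Centre of the scanner's window, on the end face of the head, 102 mm ahead (x) of and 42 mm below the scanner's origin. Its x axis is the beam, pointing out 60 degrees below the scanner's x; its y axis, the scanner's y, is the direction of the scan line. Reads a label 35 to 150 mm ahead of it, lying within 12 mm of the beam axis at its centre, bars crossed by the scan line, beam not more than 45 degrees off the label's normal.
- cradle: Black plastic cradle fixed to the table; origin at the centre of the underside of its base plate (170 x 100 x 10 mm), x towards the side of the scanner's head. Two saddles, 18 mm long in x, at x = -50 and +48 mm; their tops at z = 75 mm carry the grip bar between cheeks that flare outward up to z = 98 mm (44 mm apart at the saddle tops, 58 mm at their upper edge). Between the saddles the bar is free all round.
- cradle_seat (a point): Where the scanner's origin lies when it is home: 89 mm above the cradle's underside; axes as the cradle's. The scanner's axes are then those of the cradle.
- knob (a joint): Sprung zeroing knob on the front of the order counter: 0 is in, 0.030 m is pulled out to its stop. The spring pulls it in with 5 N at 0 and 9 N at the stop.
- knob_grip (a point): Centre of the knob, a black block 24 (x) x 32 (y) x 34 (z) mm, 55 mm above the table, centred 45 mm in front of the counter's front face when in. The knob is pulled out along this frame's -x; it moves with the knob.
- counter: Order counter, a white box 100 (x) x 130 (y) x 85 mm high with a dark display on top, fixed to the table; origin at the centre of its underside; the knob comes out of its -x face.
- bowl: Bystander: small clay bowl, 90 mm across, 42 mm high; origin under its centre.
- fork: Bystander: steel fork lying flat, 190 mm long along its y, 24 mm wide, 4 mm thick; origin near its middle.
- mould: Bystander: open white plastic empanada mould, a disc 124 mm across with two tabs, 160 mm over all, 17 mm high; origin under its middle.
- mug: Bystander: white mug, 76 mm across, 85 mm high; origin under its centre.
- salt: Bystander: wooden salt pot, 60 mm across, 64 mm high; origin under its centre.
Things that resemble listed ones, but are neither listed nor needed, are in the scene too. What is shaped like the tub but green is not meant.

How it is judged:
By the outcome, as a careful person would: the job done as asked, in the order asked, and still so for the second after the job is handed in, with the robot touching nothing.
Of tub, jar, carton, tin only 3 to 4 are there at a start; the rules pass over those that are not, and their reading is None.
At some moment in a run one of tub, jar, carton, tin may be knocked a few centimetres aside while the robot is not near it.
It also fails if it takes over 210 s, if anything falls off the work surface, if the arm or the gripper's body presses on something with over 40 N, if the wrist force passes 120 N, or if a joint passes its speed limit or range.

## Working session

There is one attempt and no reset: what is moved stays moved. The work goes in short steps, each a Python script; the robot and the scene stay as the last script left them, time stands still between calls to the robot, and variables do not carry over. Pictures are saved under pics/ and viewed, and the job is handed in when it is done.

```bash
ls; mkdir -p pics; python3 - <<'E'
from rig import robot
import cv2, numpy as np
for n in ["scene","side","wrist"]:
    im,d=robot.grab_frame(n); cv2.imwrite(f"pics/a_{n}.png",cv2.cvtColor(im,cv2.COLOR_RGB2BGR)); np.savez(f"a_{n}.npz",im=im,d=d)
    print(n,robot.camera_info(n), (d>0).mean())
print(robot.read_t(),robot.read_tcp_rot(),robot.read_grip_width())
E
```

```text
pics
scene {'vfov': 45.81322845048514, 'cx': 256.4122850804532, 'cy': 188.0998294937328, 'view': array([[ 0.42685168,  0.90404704, -0.02228434, -0.25847734],
       [ 0.55173958, -0.27987347, -0.78565532, -0.22500553],
       [-0.71650616,  0.32306314, -0.61826299,  1.65796006],
       [ 0.        ,  0.        ,  0.        ,  1.        ]])} 0.9959818522135416
side {'vfov': 53.00705415290131, 'cx': 255.1531099460199, 'cy': 196.3286169312503, 'view': array([[-0.9997361 , -0.01824676, -0.01395629,  0.54294375],
       [-0.00475113,  0.75862774, -0.65150701,  0.04253739],
       [ 0.02247551, -0.65126877, -0.75851423,  1.06036646],
       [ 0.        ,  0.        ,  0.        ,  1.        ]])} 0.996368408203125
wrist {'vfov': 71.73311814445945, 'cx': 257.327350082224, 'cy': 190.36386753834446, 'T_tool_cam': array([[ 1.10859687e-03, -9.54870616e-01, -2.97019996e-01,
         8.04553919e-02],
       [ 9.99999199e-01,  1.24005303e-03, -2.54172175e-04,
         6.41667834e-04],
       [ 6.11022086e-04, -2.97019476e-01,  9.54871226e-01,
        -1.58817470e-01],
       [ 0.00000000e+00,  0.00000000e+00,  0.00000000e+00,
         1.00000000e+00]])} 0.995819091796875
0.15 [[-9.71644183e-01 -2.36447506e-01 -3.97485985e-04]
 [-2.36447814e-01  9.71643500e-01  1.15759162e-03]
 [ 1.12505022e-04  1.21875186e-03 -9.99999251e-01]] 0.9995236131472978
```

View pics/a_scene.png

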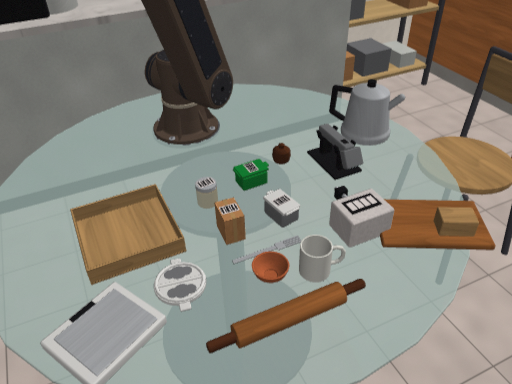

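View pics/a_side.png

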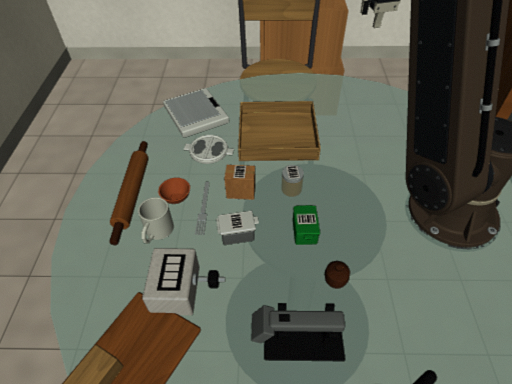

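View pics/a_wrist.png

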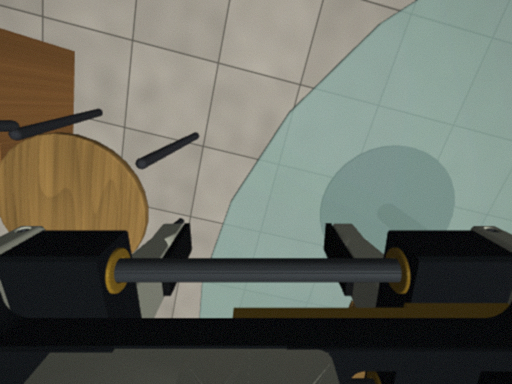

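The three pictures show the tub (scene ≈ (282,207)), jar (206,192), carton (230,221), a green look-alike (251,173), the counter and knob (360,215 / 341,192), the cradle with scanner (335,150) and the tray (127,230). No tin is visible. The wrist camera sees only floor and table edge. Next I'll build a top-down map from the depth.

```bash
cat > h.py <<'E'
import numpy as np, cv2, time
from rig import robot
H,W=384,512
def K(info): 
    f=H/2/np.tan(np.radians(info['vfov'])/2); return f,info['cx'],info['cy']
def cloud(name,im,d,info=None,pose=None):
    info=info or robot.camera_info(name); f,cx,cy=K(info)
    v,u=np.mgrid[0:H,0:W]
    P=np.stack([(u-cx)/f*d,(v-cy)/f*d,d],-1)
    if name=='wrist':
        T=info['T_tool_cam']; P=P@T[:3,:3].T+T[:3,3]; p,R=pose; return P@np.array(R).T+p
    T=np.linalg.inv(info['view']); return P@T[:3,:3].T+T[:3,3]
def grab(name,tag):
    pose=(np.array(robot.read_position()),np.array(robot.read_tcp_rot())) if name=='wrist' else None
    im,d=robot.grab_frame(name); cv2.imwrite(f"pics/{tag}.png",cv2.cvtColor(im,cv2.COLOR_RGB2BGR))
    return im,d,cloud(name,im,d,pose=pose)
def topmap(P,im,d,fn,x0=-0.1,x1=1.0,y0=-0.8,y1=0.6,s=0.0025,zmax=0.3):
    # up = +x, left=+y
    h,w=int((x1-x0)/s),int((y1-y0)/s)
    out=np.zeros((h,w,3),np.uint8); 
    m=(d>0)&(P[...,2]<zmax)&(P[...,2]>-0.03)
    p=P[m];c=im[m];o=np.argsort(p[:,2]);p=p[o];c=c[o]
    r=((x1-p[:,0])/s).astype(int);q=((y1-p[:,1])/s).astype(int)
    k=(r>=0)&(r<h)&(q>=0)&(q<w); 
    for dr in (0,1):
        for dq in (0,1):
            out[np.clip(r[k]+dr,0,h-1),np.clip(q[k]+dq,0,w-1)]=c[k]
    cv2.imwrite(fn,cv2.cvtColor(out,cv2.COLOR_RGB2BGR))
def yaw(a,down=True):
    # tool pointing down, tool y (jaw dir) at angle a (deg) in world
    a=np.radians(a); y=np.array([np.cos(a),np.sin(a),0]); z=np.array([0,0,-1.]); return np.stack([np.cross(y,z),y,z],1)
E
python3 - <<'E'
from h import *
for n in ["scene","side"]:
    z=np.load(f"a_{n}.npz"); im,d=z['im'],z['d']; P=cloud(n,im,d); 
    topmap(P,im,d,f"pics/top_{n}.png")
    def med(u,v): 
        return np.round(P[v,u],3)
    pts={'scene':dict(tub=(282,202),jar=(206,183),carton=(230,209),green=(251,168),knob=(341,191),table=(200,320),tray=(127,230)),
         'side':dict(tub=(236,220),jar=(292,171),carton=(240,172),green=(307,218),knob=(213,278),table=(330,190),tray=(280,130),scanner=(310,322))}[n]
    for k,v in pts.items(): print(n,k,med(*v))
E
```

```text
scene tub [0.597 0.082 0.056]
scene jar [ 0.444 -0.078  0.071]
scene carton [ 0.592 -0.066  0.085]
scene green [0.42  0.071 0.059]
scene knob [0.644 0.237 0.071]
scene table [ 0.814 -0.235 -0.   ]
scene tray [ 0.457 -0.316  0.003]
side tub [0.589 0.078 0.06 ]
side jar [ 0.441 -0.085  0.072]
side carton [ 0.584 -0.066  0.087]
side green [0.409 0.071 0.06 ]
side knob [0.631 0.25  0.072]
side table [ 0.328 -0.076  0.002]
side tray [ 0.466 -0.339  0.007]
side scanner [0.427 0.361 0.103]
```

View pics/top_scene.png

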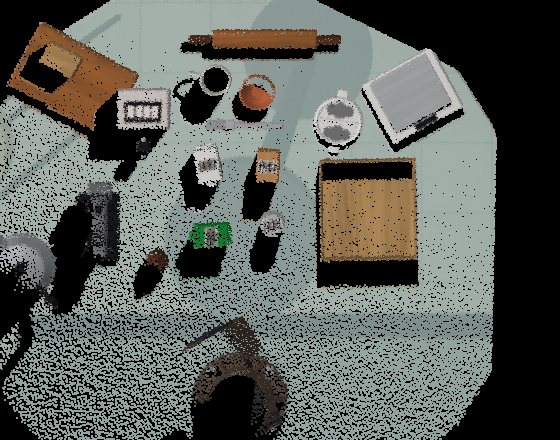

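View pics/top_side.png

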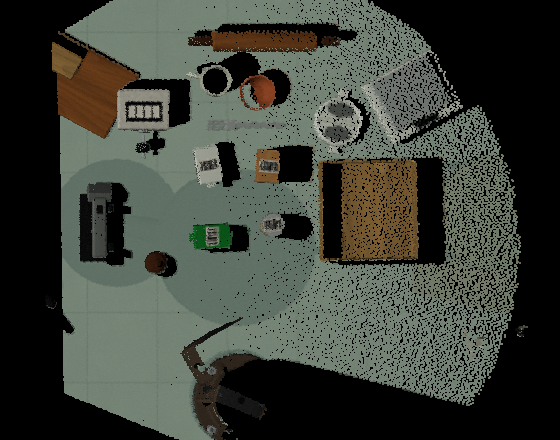

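```bash
cat >> h.py <<'E'
def fit(P,im,d,c,zlo,zhi,r=0.08,mask=None):
    m=(d>0)&(P[...,2]>zlo)&(P[...,2]<zhi)&(np.hypot(P[...,0]-c[0],P[...,1]-c[1])<r)
    if mask is not None: m&=mask
    p=P[m][:,:2]
    if len(p)<8: return None
    rect=cv2.minAreaRect((p*1000).astype(np.float32))
    (a,b),(w,h),an=rect
    if w<h: w,h,an=h,w,an+90
    return dict(n=len(p),c=(round(a/1000,4),round(b/1000,4)),mean=np.round(p.mean(0),4),wh=(round(w,1),round(h,1)),ang=round(((an+90)%180)-90,1),z=round(float(np.median(P[m][:,2])),4))
E
python3 - <<'E'
from h import *
for n in ["scene","side"]:
    z=np.load(f"a_{n}.npz"); im,d=z['im'],z['d']; P=cloud(n,im,d)
    hsv=cv2.cvtColor(im,cv2.COLOR_RGB2HSV)
    for k,c,lo,hi,r in [('tub',(.59,.08),.05,.066,.07),('jar',(.44,-.08),.064,.08,.05),('carton',(.59,-.067),.078,.095,.06),
        ('tray',(.46,-.32),.04,.06,.22),('trayrim',(.46,-.32),.045,.055,.22),('counter',(.73,.245),.078,.092,.1),('knob',(.635,.235),.06,.08,.04),('scanner',(.44,.36),.095,.115,.12),('scannerall',(.44,.36),.03,.115,.15),('base',(.44,.36),.005,.016,.15),('bowl',(.77,-.03),.03,.05,.07)]:
        print(n,k,fit(P,im,d,c,lo,hi,r))
    m=(d>0)&(P[...,2]>.09)&(P[...,0]<0.9)&(P[...,0]>.2)&(P[...,1]>.4)&(P[...,1]<.8)
    if m.any(): p=P[m]; print('kettle?',p.min(0),p.max(0)); 
E
python3 - <<'E'
import cv2
a=cv2.imread('pics/a_scene.png')[120:280,150:400]; cv2.imwrite('pics/z1.png',cv2.resize(a,None,fx=3.2,fy=3.2,interpolation=cv2.INTER_CUBIC))
a=cv2.imread('pics/a_side.png')[150:370,130:360]; cv2.imwrite('pics/z2.png',cv2.resize(a,None,fx=2.7,fy=2.7,interpolation=cv2.INTER_CUBIC))
E
```

```text
scene tub {'n': 554, 'c': (0.589, 0.0809), 'mean': array([0.5946, 0.0803]), 'wh': (106.1, 63.0), 'ang': 8.5, 'z': 0.056}
scene jar {'n': 250, 'c': (0.4421, -0.0784), 'mean': array([ 0.4448, -0.08  ]), 'wh': (61.7, 59.5), 'ang': -44.1, 'z': 0.0701}
scene carton {'n': 456, 'c': (0.5884, -0.0677), 'mean': array([ 0.5902, -0.0689]), 'wh': (84.2, 54.7), 'ang': -3.2, 'z': 0.0823}
scene tray {'n': 945, 'c': (0.4755, -0.2693), 'mean': array([ 0.4934, -0.3148]), 'wh': (339.3, 257.5), 'ang': -88.7, 'z': 0.0462}
scene trayrim {'n': 599, 'c': (0.4769, -0.2693), 'mean': array([ 0.491 , -0.3165]), 'wh': (338.5, 255.8), 'ang': -89.1, 'z': 0.0474}
scene counter {'n': 1303, 'c': (0.7304, 0.2431), 'mean': array([0.734 , 0.2391]), 'wh': (130.7, 104.6), 'ang': -89.7, 'z': 0.084}
scene knob {'n': 93, 'c': (0.631, 0.2433), 'mean': array([0.6378, 0.2412]), 'wh': (37.5, 31.6), 'ang': -6.1, 'z': 0.0687}
scene scanner {'n': 387, 'c': (0.4419, 0.352), 'mean': array([0.4479, 0.3506]), 'wh': (168.3, 67.6), 'ang': 0.4, 'z': 0.1002}
scene scannerall {'n': 1286, 'c': (0.4266, 0.3792), 'mean': array([0.4543, 0.368 ]
[... 1161 characters left out ...]
{'n': 195, 'c': (0.6415, 0.2415), 'mean': array([0.6355, 0.2452]), 'wh': (67.1, 32.5), 'ang': -15.4, 'z': 0.0701}
side scanner {'n': 1643, 'c': (0.4397, 0.3526), 'mean': array([0.4423, 0.3549]), 'wh': (163.9, 69.0), 'ang': 0.3, 'z': 0.1021}
side scannerall {'n': 2533, 'c': (0.45, 0.3085), 'mean': array([0.4546, 0.357 ]), 'wh': (185.6, 158.3), 'ang': -0.9, 'z': 0.0993}
side base {'n': 1976, 'c': (0.41, 0.3545), 'mean': array([0.4312, 0.3769]), 'wh': (226.4, 148.0), 'ang': 35.7, 'z': 0.0098}
side bowl {'n': 324, 'c': (0.7682, -0.0258), 'mean': array([ 0.7751, -0.0379]), 'wh': (118.7, 87.2), 'ang': -87.6, 'z': 0.0397}
kettle? [0.23067173 0.46200926 0.09166423] [0.26773017 0.48521974 0.16219624]
```

View pics/z1.png

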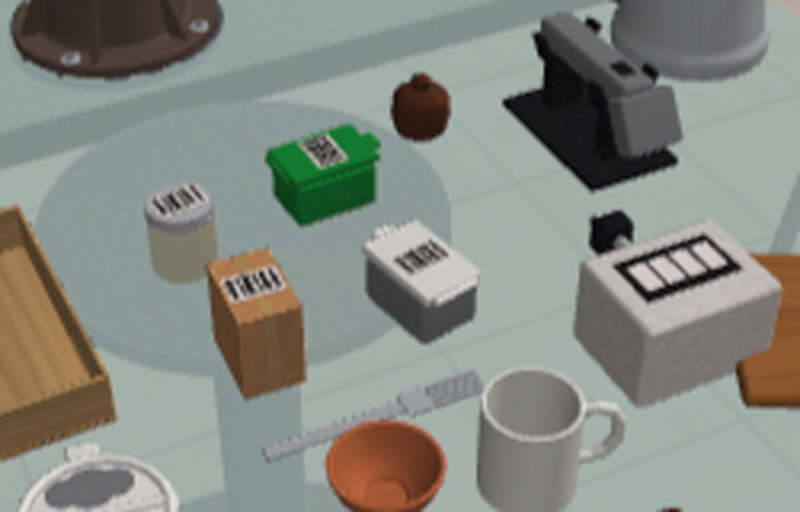

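View pics/z2.png

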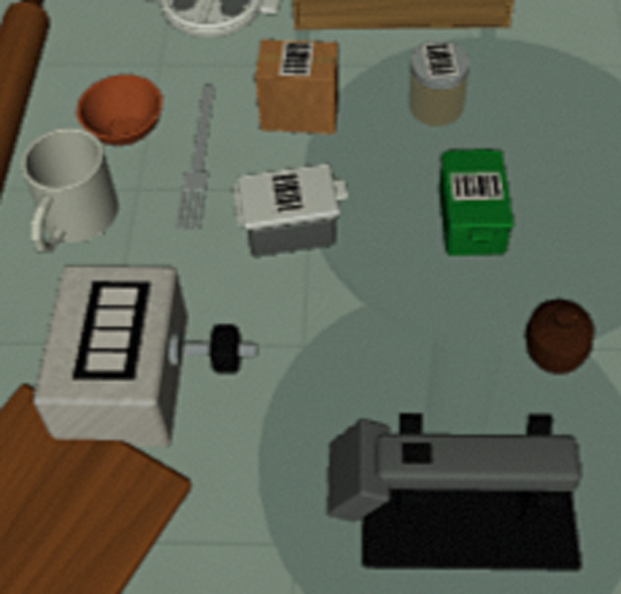

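The pictures show the tub, carton and jar labels, but the bar direction is too coarse to read. I'll take one wrist-camera picture from above the packs.

```bash
python3 - <<'E'
from h import *
p=[0.45,-0.0,0.36]; R=yaw(90)  # tool x = y cross z 
print(R)
for s in (90,-90):
    q=robot.ik(p,yaw(s)); print(s,q)
E
```

```text
[[-1.000000e+00  6.123234e-17  0.000000e+00]
 [ 6.123234e-17  1.000000e+00  0.000000e+00]
 [ 0.000000e+00  0.000000e+00 -1.000000e+00]]
90 [  25.22805064   -5.01746834  -12.4603518     0.          -82.55711654
 -115.22805064]
-90 [ 25.22805064  -5.01746834 -12.4603518    0.         -82.55711654
  64.77194936]
```

```bash
python3 - <<'E'
from h import *
robot.goto([0.45,0.0,0.36],yaw(90))
im,d,P=grab('wrist','w1'); np.savez('w1.npz',im=im,d=d,P=P)
for k,c,lo,hi,r in [('tub',(.59,.08),.05,.066,.07),('jar',(.44,-.08),.064,.08,.05),('carton',(.59,-.067),.078,.095,.06)]:
    print(k,fit(P,im,d,c,lo,hi,r))
# ortho label crops 
cv2.imwrite('pics/w1z.png',cv2.resize(cv2.cvtColor(im,cv2.COLOR_RGB2BGR)[:300,60:460],None,fx=2,fy=2,interpolation=cv2.INTER_CUBIC))
print(robot.read_t())
E
```

```text
tub {'n': 1466, 'c': (0.5849, 0.0822), 'mean': array([0.5842, 0.082 ]), 'wh': (105.2, 60.0), 'ang': 11.2, 'z': 0.0586}
jar {'n': 989, 'c': (0.4391, -0.0781), 'mean': array([ 0.4381, -0.0776]), 'wh': (59.0, 57.6), 'ang': -3.3, 'z': 0.0733}
carton {'n': 1239, 'c': (0.5854, -0.0665), 'mean': array([ 0.5831, -0.0664]), 'wh': (81.2, 53.0), 'ang': -2.7, 'z': 0.085}
2.7833
```

View pics/w1z.png

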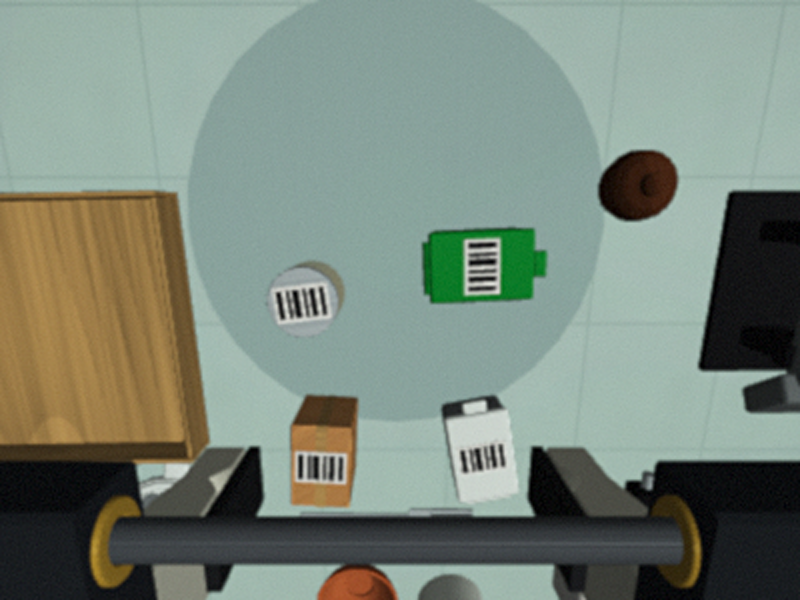

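The wrist picture (2x crop) shows the jar label at (302,303) tilted about 10°, the carton label at (322,467) and the tub label at (482,458). The bars run along body x as stated. I'll take the label centres from the bars.

```bash
cat >> h.py <<'E'
def bars(P,im,d,c,z,r):
    g=im.max(-1).astype(int)
    m=(d>0)&(abs(P[...,2]-z)<.008)&(np.hypot(P[...,0]-c[0],P[...,1]-c[1])<r)&(g<110)
    return fit(P,im,d,c,z-.008,z+.008,r,m)
def jarlabel(P,im,d,c,r=.027):
    s=im.max(-1).astype(int); 
    m=(s>200)|(s<90)
    return fit(P,im,d,c,.06,.085,r,m)
E
python3 - <<'E'
from h import *
z=np.load('w1.npz'); im,d,P=z['im'],z['d'],z['P']
for n in ('w1','a_scene','a_side'):
    if n!='w1':
        z=np.load(n+'.npz'); im,d=z['im'],z['d'];P=cloud(n[2:],im,d)
    print(n,'tub',bars(P,im,d,(.587,.081),.058,.03)); print('jar',bars(P,im,d,(.44,-.078),.072,.025),jarlabel(P,im,d,(.44,-.078)));print('carton',bars(P,im,d,(.587,-.067),.084,.025))
E
```

```text
w1 tub {'n': 110, 'c': (0.5882, 0.0823), 'mean': array([0.5885, 0.0815]), 'wh': (39.3, 21.1), 'ang': -79.7, 'z': 0.0598}
jar {'n': 155, 'c': (0.439, -0.0789), 'mean': array([ 0.439 , -0.0798]), 'wh': (39.3, 22.3), 'ang': -83.9, 'z': 0.0742} {'n': 177, 'c': (0.4393, -0.0784), 'mean': array([ 0.4391, -0.0776]), 'wh': (45.1, 29.3), 'ang': -83.5, 'z': 0.0741}
carton {'n': 130, 'c': (0.5855, -0.0681), 'mean': array([ 0.5854, -0.0687]), 'wh': (38.5, 22.6), 'ang': 89.1, 'z': 0.0859}
a_scene tub {'n': 48, 'c': (0.5894, 0.0771), 'mean': array([0.5888, 0.08  ]), 'wh': (49.7, 21.8), 'ang': -84.2, 'z': 0.0567}
jar {'n': 37, 'c': (0.4409, -0.078), 'mean': array([ 0.4397, -0.0809]), 'wh': (39.2, 24.9), 'ang': -84.8, 'z': 0.0715} {'n': 20, 'c': (0.4386, -0.0786), 'mean': array([ 0.4391, -0.0785]), 'wh': (36.9, 18.1), 'ang': -78.2, 'z': 0.0716}
carton {'n': 51, 'c': (0.5847, -0.0664), 'mean': array([ 0.585 , -0.0661]), 'wh': (41.2, 23.4), 'ang': 86.6, 'z': 0.0832}
a_side tub {'n': 114, 'c': (0.5898, 0.08), 'mean': array([0.5896, 0.0805]), 'wh': (43.9, 23.9), 'ang': -80.1, 'z': 0.0594}
jar {'n': 89, 'c': (0.4398, -0.0806), 'mean': array([ 0.4403, -0.0799]), 'wh': (43.5, 25.6), 'ang': -86.5, 'z': 0.0738} {'n': 73, 'c': (0.4404, -0.0806), 'mean': array([ 0.4403, -0.0809]), 'wh': (42.5, 21.7), 'ang': -82.0, 'z': 0.0736}
carton {'n': 89, 'c': (0.5833, -0.0703), 'mean': array([ 0.5864, -0.0701]), 'wh': (40.9, 29.1), 'ang': 83.5, 'z': 0.0855}
```

```bash
python3 - <<'E'
from h import *
for n in ("scene","side"):
    z=np.load(f'a_{n}.npz'); im,d=z['im'],z['d'];P=cloud(n,im,d)
    x,y,zz=P[...,0],P[...,1],P[...,2]
    m=(zz>.045)&(zz<.055)&(x>.3)&(x<.65)&(y>-.5)&(y<-.15)
    p=P[m]; print(n,'tray',[np.percentile(p[:,i],[.5,99.5]).round(4) for i in (0,1)])
    for xs in [(.37,.40),(.42,.46),(.46,.48)]:
        m=(zz>.099)&(zz<.109)&(x>xs[0])&(x<xs[1])&(abs(y-.355)<.05)
        p=P[m]; print(xs,len(p),np.percentile(p[:,1],[2,98]).round(4),np.median(p[:,2]))
    m=(zz>.09)&(zz<.108)&(abs(y-.355)<.02); print('x',np.percentile(P[m][:,0],[.2,99.8]))
    m=(zz>.025)&(zz<.11)&(abs(y-.355)<.05)&(x>.3)&(x<.65); print('xall',P[m][:,0].max())
    m=(zz>.05)&(zz<.08)&(abs(y-.243)<.03)&(x>.58)&(x<.69)
    p=P[m];
    m2=m&(im.max(-1)<70); p=P[m2]; print('knob dark',p.min(0).round(4),p.max(0).round(4), np.percentile(p,[3,97],axis=0).round(4).tolist())
E
```

```text
scene tray [array([0.3506, 0.6063]), array([-0.4396, -0.198 ])]
(0.37, 0.4) 47 [0.3347 0.3664] 0.10109851443861217
(0.42, 0.46) 65 [0.3375 0.3681] 0.10114773260662868
(0.46, 0.48) 36 [0.3383 0.3677] 0.10138214097792525
x [0.36085826 0.52715353]
xall 0.5485652392379984
knob dark [0.6088 0.2259 0.0504] [0.6482 0.2599 0.0732] [[0.6245, 0.2273, 0.0531], [0.6475, 0.2555, 0.0729]]
side tray [array([0.3498, 0.6013]), array([-0.4434, -0.1967])]
(0.37, 0.4) 260 [0.3365 0.3697] 0.10270863328339475
(0.42, 0.46) 339 [0.3374 0.3698] 0.10274073238983927
(0.46, 0.48) 165 [0.3378 0.3701] 0.10328341467613866
x [0.35866834 0.52375025]
xall 0.5439145583745405
knob dark [0.6206 0.2149 0.0505] [0.6793 0.2727 0.0794] [[0.6216, 0.2187, 0.0518], [0.6781, 0.2674, 0.0781]]
```

```bash
python3 - <<'E'
from h import *
R=yaw(90)
robot.goto([0.634,0.243,0.18],R); robot.servo_line([0.634,0.243,0.037],speed=0.12)
print('f',np.round(robot.read_force(),2),robot.read_position().__repr__())
robot.move_gripper(0.0); print('w',robot.read_grip_width()*88, np.round(robot.read_force(),2))
p0=np.array([0.634,0.243,0.037])
for dx in (.01,.02,.026,.029,.031,.033):
    robot.servo_line(p0-[dx,0,0],speed=0.04); print(dx,np.round(robot.read_position(),4),np.round(robot.read_force(),2),round(robot.read_grip_width()*88,2))
im,d,P=grab('side','k1')
print(robot.read_t())
E
```

```text
f [0.66 0.25 0.94] array([0.63451978, 0.24333461, 0.03792956])
w 31.755624673598874 [-1.52  4.55 -0.84]
0.01 [0.6254 0.244  0.037 ] [ 5.94  4.21 -6.16] 31.8
0.02 [0.6158 0.2441 0.037 ] [ 7.78  3.45 -7.39] 32.19
0.026 [0.61   0.2442 0.037 ] [ 7.61  3.01 -8.44] 31.62
0.029 [0.6071 0.2442 0.037 ] [ 8.41  3.56 -8.06] 32.32
0.031 [0.6052 0.2442 0.037 ] [ 9.27  4.09 -7.03] 32.01
0.033 [0.6041 0.2442 0.037 ] [ 11.24   2.65 -10.68] 31.94
8.2833
```

View pics/k1.png

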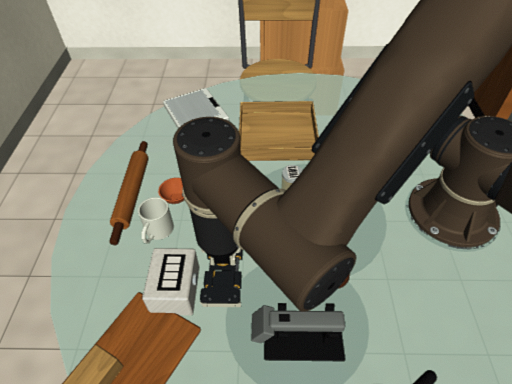

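```bash
python3 - <<'E'
from h import *
p0=np.array([0.634,0.243,0.037])
for dx in (.035,.037,.039):
    robot.servo_line(p0-[dx,0,0],speed=0.04); print(dx,np.round(robot.read_position(),4),np.round(robot.read_force(),2),round(robot.read_grip_width()*88,2))
E
```

```text
0.035 [0.604  0.2443 0.0371] [ 21.24   0.75 -16.39] 31.87
0.037 [0.6035 0.2443 0.0373] [ 27.68  -2.37 -19.83] 32.12
0.039 [0.6028 0.2443 0.0376] [ 32.3   -2.86 -21.65] 31.5
```

The force climbs from 9 N to 32 N while the position stands still at about 30 mm of travel, so the knob is at its stop. Now I'll release it.

```bash
python3 - <<'E'
from h import *
p0=np.array([0.634,0.243,0.037])
robot.servo_line(p0-[.032,0,0],speed=0.04)
robot.move_gripper(1.0); robot.dwell(0.3); print(robot.read_grip_width(),np.round(robot.read_force(),2))
p=robot.read_position(); robot.servo_line([p[0],p[1],0.2],speed=0.2)
# above the scanner
R=yaw(90)
robot.goto([0.442,0.353,0.20],R); im,d,P=grab('wrist','s1'); im2,d2,P2=grab('scene','s1s'); np.savez('s1s.npz',im=im2,d=d2,P=P2)
np.savez('s1.npz',im=im,d=d,P=P)
m=(im2.max(-1)<70)&(P2[...,2]>.05)&(P2[...,2]<.08)&(abs(P2[...,1]-.243)<.03)&(P2[...,0]>.57)&(P2[...,0]<.69); print('knob',np.percentile(P2[m],[3,50,97],axis=0).round(3).tolist())
print(robot.read_t())
E
```

```text
0.9992655513777078 [ 0.35 -0.04  0.23]
knob [[0.626, 0.227, 0.052], [0.64, 0.237, 0.068], [0.647, 0.257, 0.072]]
12.575
```

View pics/s1.png

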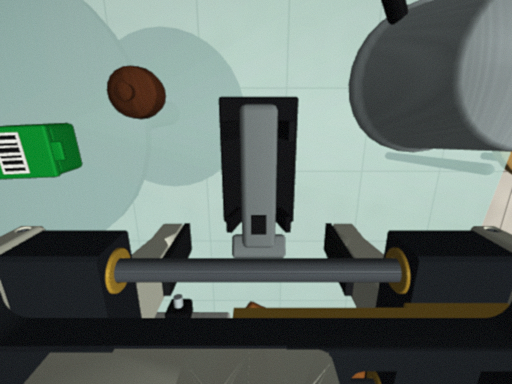

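View pics/s1s.png

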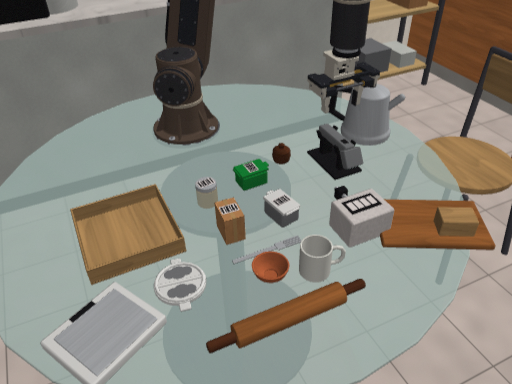

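The knob is back in (scene (341,192)). In the wrist view the scanner bar is centred at columns 242-275, clear of the kettle. Next is the grasp.

```bash
python3 - <<'E'
from h import *
z=np.load('s1.npz'); P=z['P']
x,y,zz=P[...,0],P[...,1],P[...,2]
for xs in [(.37,.40),(.42,.46)]:
    m=(zz>.098)&(zz<.112)&(x>xs[0])&(x<xs[1])&(abs(y-.355)<.05); print(np.percentile(P[m][:,1],[1,99]).round(4),np.median(P[m][:,2]))
m=(zz>.095)&(zz<.112)&(abs(y-.353)<.02); print(np.percentile(P[m][:,0],[.2,99.8]))
R=yaw(90)
robot.servo_line([0.447,0.353,0.20],speed=.1)
robot.servo_line([0.447,0.353,0.070],speed=0.12); print(np.round(robot.read_force(),2))
robot.move_gripper(0.0); robot.dwell(.2); print('w',robot.read_grip_width()*88,np.round(robot.read_force(),2), robot.read_position())
robot.servo_line([0.447,0.353,0.12],speed=0.05); robot.dwell(.3);print('w',robot.read_grip_width()*88,np.round(robot.read_force(),2),np.round(robot.read_ft_torque(),2))
robot.servo_line([0.447,0.353,0.26],speed=0.15);print(robot.read_t())
grab('scene','s2');grab('wrist','s2w')
E
```

```text
[0.3222 0.3867] 0.103339274298727
[0.3371 0.3719] 0.10347386311877102
[0.35777039 0.51917091]
[-0.62  0.48  0.15]
w 36.01538299023475 [ 0.06  0.31 -0.71] [0.44702942 0.35307803 0.06999621]
w 36.20696305641862 [ 0.48  0.45 -1.77] [0.06 0.03 0.06]
17.6667
```

View pics/s2.png

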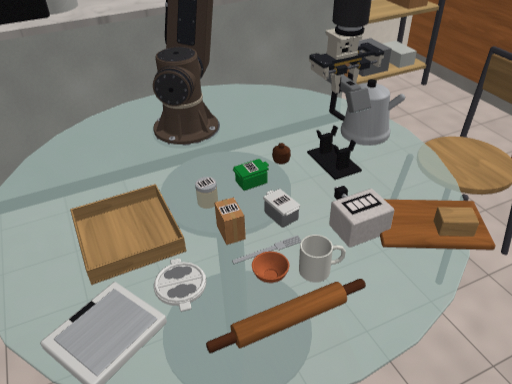

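View pics/s2w.png

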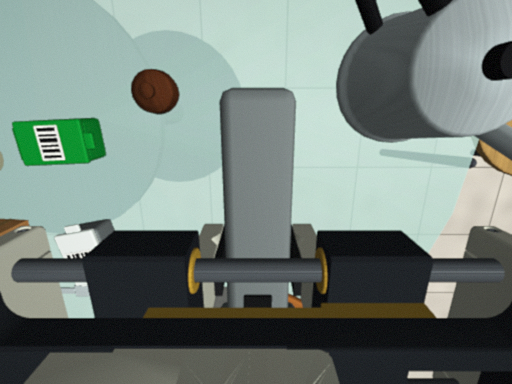

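```bash
python3 - <<'E'
from h import *
im,d,P=grab('wrist','s3w')
x,y,z=P[...,0],P[...,1],P[...,2]
m=(abs(z-.293)<.02)&(abs(y-.353)<.014)&(x>.34)&(x<.43)&(d>0)
p=P[m]; print(len(p),p[:,0].min(),np.polyfit(p[:,0],p[:,2],1),np.median(p[:,2]),np.median(p[:,1]))
# scan poses
tcpoff=np.array([0.013,0,-0.019]) # TCP in scanner frame (scanner frame = level)
for nm,c,yw in [('tub',(.589,.081,.058),10.5),('jar',(.440,-.079,.072),6.3),('carton',(.586,-.068,.084),-2.7)]:
    for s in (0,180):
        a=np.radians(yw+s); ux=np.array([np.cos(a),np.sin(a),0])
        o=np.array(c)-ux*(0.102+0.04)+[0,0,.042+.0693]
        t=o+ux*.013-[0,0,.019]
        R=yaw(yw+s+90); print(nm,s,t.round(3),robot.ik(t,R))
E
```

```text
8589 0.35731290418788153 [0.00958612 0.28861125] 0.2924603671274281 0.3531369072881258
tub 0 [0.462 0.057 0.15 ] [  31.41108937    4.54315201  -31.10193382    0.          -54.35491416
 -110.91108937]
tub 180 [0.716 0.105 0.15 ] [ 23.68062785  27.79875606   1.88121065   0.         -64.0824546
  76.81937215]
jar 0 [ 0.312 -0.093  0.164] [  19.48115795  -12.64096047  -44.32177321    0.          -58.31918726
 -103.18115795]
jar 180 [ 0.568 -0.065  0.164] [ 13.08460216  13.72016718 -17.58615421   0.         -58.69367861
  83.21539784]
carton 0 [ 0.457 -0.062  0.176] [  16.85334734    2.50411777  -29.46877281    0.          -58.02710942
 -109.55334734]
carton 180 [ 0.715 -0.074  0.176] [  9.56234616  26.33958359   3.00916055   0.         -66.66957697
  77.73765384]
```

```bash
cat >> h.py <<'E'
NOM=dict(tub=(.589,.081,.058,10.5),jar=(.440,-.079,.072,6.3),carton=(.586,-.068,.084,-2.7))
def locate(tag,names=('tub','jar','carton'),cams=('scene','side'),cent=None):
    for cam in cams:
        im,d,P=grab(cam,f'{tag}_{cam}'); np.savez(f'{tag}_{cam}.npz',im=im,d=d,P=P)
        hsv=cv2.cvtColor(im,cv2.COLOR_RGB2HSV); notgreen=~((hsv[...,0]>40)&(hsv[...,0]<80)&(hsv[...,1]>120))
        for n in names:
            c=(cent or NOM)[n] ; h=NOM[n][2]; r={'tub':.07,'jar':.05,'carton':.06}[n]
            f=None
            for k in range(4):
                f=fit(P,im,d,c,h-.008,h+.009,r if k else r+.03,notgreen)
                if f is None: break
                c=f['c']
            b=bars(P,im,d,c,h,.027) if f else None
            print(cam,n,f and (f['n'],f['c'],f['wh'],f['ang'],f['z']),'| bars',b and (b['n'],b['c'],b['wh'],b['ang']))
def scanpose(c,yw,s=0,dist=.08,lift=0):
    a=np.radians(yw+s); ux=np.array([np.cos(a),np.sin(a),0])
    o=np.array(c)-ux*(0.102+dist*.5)+[0,0,.042+dist*.866]
    return o+ux*.013-[0,0,.019]+[0,0,lift], yaw(yw+s+90)
E
python3 - <<'E'
from h import *
robot.servo_line([.447,.353,.31],speed=.2)
locate('l1')
E
```

```text
scene tub (553, (0.5878, 0.0807), (107.0, 61.1), 9.3, 0.0559) | bars (45, (0.5868, 0.0838), (39.8, 22.9), -81.7)
scene jar (249, (0.4417, -0.0796), (62.3, 58.0), 12.8, 0.0701) | bars (40, (0.4457, -0.0789), (41.8, 39.0), -1.2)
scene carton (475, (0.5872, -0.0684), (83.8, 54.8), -2.9, 0.0822) | bars (53, (0.5844, -0.0709), (48.9, 23.6), -83.8)
side tub (770, (0.5855, 0.0817), (105.7, 61.7), 11.2, 0.0581) | bars (87, (0.5895, 0.0799), (41.6, 21.5), -79.7)
side jar (34, (0.4648, -0.0785), (37.8, 8.2), 88.1, 0.0722) | bars (9, (0.4648, -0.0686), (18.8, 5.5), -55.5)
side carton (470, (0.5854, -0.068), (80.0, 56.0), -3.1, 0.0845) | bars (75, (0.5867, -0.0702), (41.1, 22.7), 86.5)
```

No pack has moved (the arm hides the jar from the side camera). Scanning the tub now.

```bash
python3 - <<'E'
from h import *
c=NOM['tub']
ph,R=scanpose(c[:3],c[3]); hi=ph.copy(); hi[2]=.31
robot.goto(hi,R); robot.servo_line(ph,speed=.12); robot.dwell(1.8)
print(np.round(robot.read_position(),4),ph,robot.read_grip_width()*88)
locate('l2'); print(robot.read_t())
E
```

```text
[0.4622 0.0575 0.1503] [0.46216012 0.05749162 0.15028   ] 35.868380334637536
scene tub (549, (0.5881, 0.0816), (106.8, 62.5), 9.8, 0.056) | bars (41, (0.5892, 0.0832), (40.2, 20.6), -83.5)
scene jar (245, (0.4428, -0.0802), (61.7, 57.9), -7.9, 0.0703) | bars (39, (0.4419, -0.083), (49.1, 36.2), -44.9)
scene carton (472, (0.5878, -0.0677), (85.1, 54.8), -3.3, 0.0823) | bars (48, (0.5856, -0.0674), (38.1, 22.2), 80.8)
side tub (770, (0.5857, 0.0816), (105.3, 61.6), 10.9, 0.058) | bars (98, (0.5888, 0.0823), (42.5, 23.1), -81.6)
side jar (19, (0.4312, -0.0931), (20.1, 9.1), 9.9, 0.074) | bars (9, (0.4312, -0.0933), (19.9, 7.5), 3.7)
side carton (470, (0.5854, -0.0693), (80.1, 58.5), -3.2, 0.0845) | bars (78, (0.5864, -0.0706), (41.6, 22.0), 86.2)
22.8333
```

View pics/l2_scene.png

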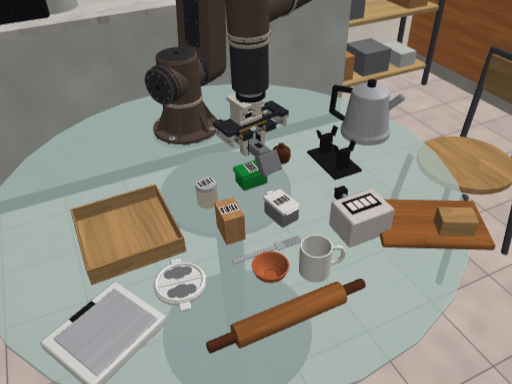

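View pics/l2_side.png

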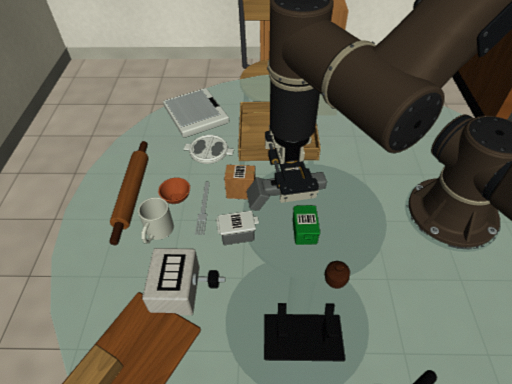

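The tub is lined up under the scanner head (scene head (265,160), label (282,205)). I'll check the head position against depth before going on.

```bash
python3 - <<'E'
from h import *
c=NOM['tub']; a=np.radians(c[3]); ux=np.array([np.cos(a),np.sin(a),0]); uy=np.array([-ux[1],ux[0],0])
p,_=scanpose(c[:3],c[3]); o=p-ux*.013+[0,0,.019]
for n in('scene','side'):
    P=np.load(f'l2_{n}.npz')['P']; q=P-o; s=np.stack([q@ux,q@uy,q[...,2]],-1)
    m=(s[...,0]>.06)&(s[...,0]<.14)&(abs(s[...,1])<.05)&(s[...,2]>-.07)&(s[...,2]<.03); t=s[m]
    print(n,len(t),np.percentile(t,[1,50,99],axis=0).round(4).tolist())
E
```

```text
scene 566 [[0.0617, -0.0315, -0.0408], [0.094, -0.0063, -0.0096], [0.1121, 0.0284, 0.0133]]
side 567 [[0.0614, -0.0275, -0.0375], [0.0869, 0.0118, -0.0015], [0.109, 0.0303, 0.0154]]
```

The head is where expected (113 mm ahead, ±30 mm wide). Jar next, then carton, with a look before each.

```bash
python3 - <<'E'
from h import *
p=robot.read_position(); robot.servo_line([p[0],p[1],.31],speed=.25)
c=NOM['jar']
ph,R=scanpose(c[:3],c[3]); hi=ph.copy(); hi[2]=.31
robot.goto(hi,R); locate('l3',('jar','carton')); robot.servo_line(ph,speed=.12); robot.dwell(1.8)
print(np.round(robot.read_position(),4),ph,robot.read_grip_width()*88)
locate('l4'); print(robot.read_t())
a=np.radians(c[3]); ux=np.array([np.cos(a),np.sin(a),0]); uy=np.array([-ux[1],ux[0],0]); o=ph-ux*.013+[0,0,.019]
for n in('scene','side'):
    P=np.load(f'l4_{n}.npz')['P']; q=P-o; s=np.stack([q@ux,q@uy,q[...,2]],-1)
    m=(s[...,0]>.06)&(s[...,0]<.14)&(abs(s[...,1])<.05)&(s[...,2]>-.07)&(s[...,2]<.03); t=s[m]
    print(n,len(t),np.percentile(t,[1,50,99],axis=0).round(4).tolist())
E
```

```text
scene jar (248, (0.4418, -0.0792), (63.2, 58.0), -32.0, 0.0701) | bars (39, (0.4473, -0.0787), (40.2, 38.2), 0.4)
scene carton (476, (0.5882, -0.0684), (84.2, 54.3), -2.2, 0.0824) | bars (52, (0.5855, -0.071), (47.7, 20.3), 87.2)
side jar (298, (0.439, -0.079), (60.0, 57.4), 41.0, 0.0725) | bars (95, (0.4358, -0.0802), (48.4, 35.2), -75.1)
side carton (468, (0.5855, -0.0686), (80.2, 57.8), -3.3, 0.0844) | bars (95, (0.582, -0.0705), (47.5, 32.2), 85.6)
[ 0.3118 -0.0932  0.1643] [ 0.31177904 -0.09315573  0.16428   ] 35.95126255400522
scene tub (549, (0.5886, 0.0816), (106.8, 64.3), 7.4, 0.056) | bars (45, (0.5891, 0.0824), (39.1, 23.0), -79.9)
scene jar (246, (0.4417, -0.0797), (61.8, 58.1), 6.6, 0.0703) | bars (41, (0.4461, -0.0787), (43.3, 38.4), -0.6)
scene carton (469, (0.5879, -0.0678), (85.4, 55.1), -1.9, 0.0823) | bars (53, (0.5844, -0.0706), (46.3, 22.0), 87.9)
side tub (767, (0.5857, 0.0815), (105.3, 61.3), 10.4, 0.0581) | bars (114, (0.5897, 0.0803), (44.1, 23.9), -80.0)
side jar (301, (0.4394, -0.0791), (58.7, 58.5), 75.7, 0.0726) | bars (90, (0.439, -0.082), (42.8, 35.5), -67.2)
side carton (464, (0.5855, -0.0676), (80.3, 57.0), -3.6, 0.0845) | bars (89, (0.586, -0.0718), (43.3, 23.7), 85.7)
27.85
scene 539 [[0.0627, -0.0309, -0.0402], [0.0948, -0.0045, -0.0108], [0.113, 0.028, 0.0127]]
side 505 [[0.0612, -0.0281, -0.0385], [0.0881, 0.0131, -0.0037], [0.1092, 0.0309, 0.0148]]
```

View pics/l4_scene.png

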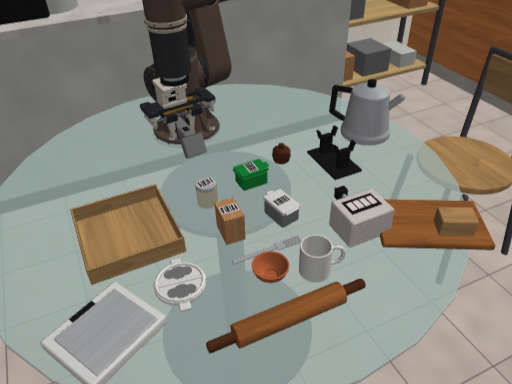

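The jar is under the beam (head at (192,143), label at (206,185)). Carton next.

```bash
python3 - <<'E'
from h import *
p=robot.read_position(); robot.servo_line([p[0],p[1],.32],speed=.25)
c=NOM['carton']
ph,R=scanpose(c[:3],c[3]); hi=ph.copy(); hi[2]=.32
robot.goto(hi,R); locate('l5',('carton','tub')); robot.servo_line(ph,speed=.12); robot.dwell(1.8)
print(np.round(robot.read_position(),4),ph,robot.read_grip_width()*88)
locate('l6',('carton','tub','jar')); print(robot.read_t())
p=robot.read_position(); robot.servo_line([p[0],p[1],.32],speed=.25)
E
```

```text
scene carton (476, (0.5874, -0.068), (85.6, 55.0), -3.5, 0.0823) | bars (53, (0.5839, -0.0706), (47.2, 24.4), 86.4)
scene tub (553, (0.5879, 0.0821), (108.1, 62.8), 10.5, 0.056) | bars (44, (0.5879, 0.083), (38.4, 22.6), -81.6)
side carton (468, (0.5855, -0.0683), (79.9, 57.7), -2.1, 0.0846) | bars (96, (0.5818, -0.0715), (46.2, 31.8), 86.4)
side tub (769, (0.5856, 0.082), (105.2, 62.1), 9.9, 0.0581) | bars (114, (0.5895, 0.0805), (43.1, 23.8), -78.6)
[ 0.4572 -0.0619  0.1763] [ 0.45714321 -0.06192327  0.17628   ] 36.063096430687246
scene carton (473, (0.5864, -0.0681), (88.6, 54.6), -2.1, 0.0822) | bars (51, (0.5845, -0.0706), (48.1, 24.1), 87.5)
scene tub (544, (0.5893, 0.081), (107.2, 61.2), 10.6, 0.0562) | bars (43, (0.588, 0.0831), (39.5, 20.3), -79.1)
scene jar (222, (0.4433, -0.082), (59.5, 53.6), 27.1, 0.0702) | bars (45, (0.4448, -0.0874), (44.5, 37.6), -28.2)
side carton (472, (0.5854, -0.069), (80.0, 57.9), -3.2, 0.0845) | bars (90, (0.5861, -0.0705), (42.3, 24.2), 89.4)
side tub (769, (0.5858, 0.0813), (105.3, 61.2), 11.0, 0.0581) | bars (114, (0.5897, 0.0802), (43.1, 23.7), -80.0)
side jar (296, (0.4401, -0.0795), (59.1, 58.5), -68.8, 0.0726) | bars (88, (0.44, -0.0819), (43.5, 25.1), 88.1)
32.6167
```

View pics/l6_scene.png

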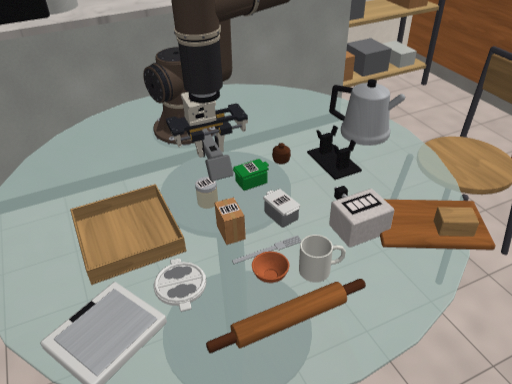

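View pics/l6_side.png

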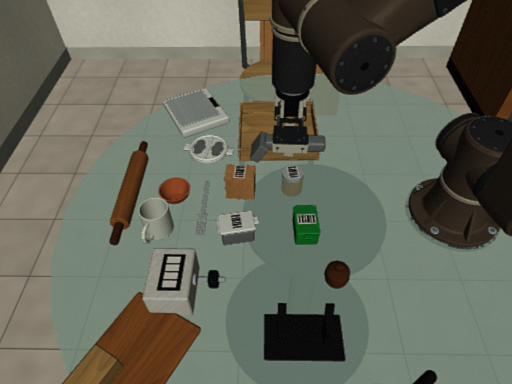

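The carton was held under the beam (head (220,163), label (230,210)) and all packs are still at their nominal places. No tin appears in either view. Returning the scanner to the cradle.

```bash
python3 - <<'E'
from h import *
robot.goto([.447,.353,.30],yaw(90)); robot.servo_line([.447,.353,.13],speed=.2)
im,d,P=grab('wrist','c0'); x,y,z=P[...,0],P[...,1],P[...,2]
m=(abs(z-.163)<.02)&(abs(y-.353)<.014)&(x>.34)&(x<.43)&(d>0)
p=P[m]; print(p[:,0].min(),np.polyfit(p[:,0],p[:,2],1),np.median(p[:,1]))
for zz in (.09,.08,.075,.072,.0705):
    robot.servo_line([.447,.353,zz],speed=.06); f=np.round(robot.read_force(),2); print(zz,f)
    if abs(f[2])>12: break
robot.dwell(.2)
robot.move_gripper(1.0); robot.dwell(.3); print(np.round(robot.read_force(),2),robot.read_grip_width())
robot.servo_line([.447,.353,.20],speed=.12)
grab('wrist','c1')
robot.servo_line([.447,.353,.3],speed=.2)
locate('l7'); print(robot.read_t())
for n in('scene','side'):
    P=np.load(f'l7_{n}.npz')['P']; x,y,zz=P[...,0],P[...,1],P[...,2]
    for xs in [(.37,.40),(.42,.46),(.46,.48)]:
        m=(zz>.099)&(zz<.109)&(x>xs[0])&(x<xs[1])&(abs(y-.355)<.05)
        p=P[m]; print(xs,len(p),np.percentile(p[:,1],[2,98]).round(4),np.median(p[:,2]).round(4))
    m=(zz>.09)&(zz<.108)&(abs(y-.355)<.02); print('x',np.percentile(P[m][:,0],[.2,99.8]))
E
```

```text
0.3583757662321678 [0.01254583 0.15968492] 0.3529201947044125
0.09 [-0.13  0.27 -2.07]
0.08 [-0.43 -0.64 -2.17]
0.075 [-0.52 -0.11 -2.62]
0.072 [ 0.7  -0.13 -1.56]
0.0705 [-0.22  0.92 -2.33]
[0.25 0.05 0.1 ] 0.9982914319035421
scene tub (551, (0.5883, 0.081), (108.3, 62.3), 10.0, 0.0559) | bars (45, (0.5902, 0.0837), (38.7, 24.7), -79.1)
scene jar (250, (0.4413, -0.0799), (62.2, 57.7), -4.9, 0.0702) | bars (41, (0.4382, -0.0818), (51.6, 27.9), -62.6)
scene carton (476, (0.5865, -0.0677), (86.4, 54.2), -3.4, 0.0823) | bars (54, (0.5837, -0.0703), (48.4, 22.2), 88.9)
side tub (769, (0.586, 0.081), (105.0, 62.4), 11.7, 0.0581) | bars (92, (0.5895, 0.0806), (42.7, 21.8), -81.0)
side jar (34, (0.4647, -0.0801), (41.3, 8.4), 88.5, 0.0715) | bars (9, (0.4631, -0.0678), (17.3, 6.7), -70.8)
side carton (467, (0.5853, -0.0691), (81.1, 59.4), -1.7, 0.0845) | bars (75, (0.586, -0.0707), (43.6, 22.5), 87.7)
41.3417
(0.37, 0.4) 52 [0.3346 0.3666] 0.1011
(0.42, 0.46) 60 [0.3353 0.3679] 0.1007
(0.46, 0.48) 36 [0.3336 0.3687] 0.1017
x [0.35949053 0.52691307]
(0.37, 0.4) 259 [0.3363 0.3693] 0.1027
(0.42, 0.46) 326 [0.3367 0.3684] 0.1025
(0.46, 0.48) 172 [0.3353 0.3685] 0.1029
x [0.35836614 0.52368082]
```

View pics/c1.png

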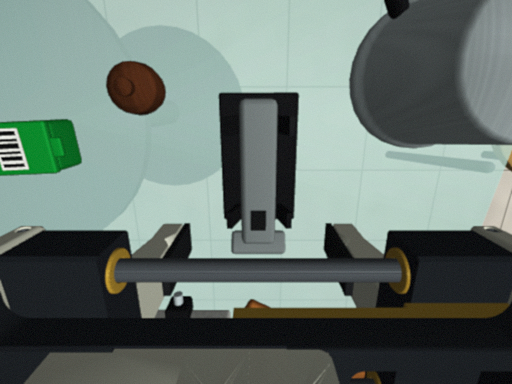

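View pics/l7_scene.png

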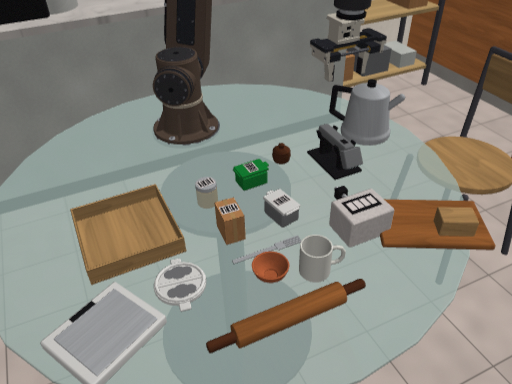

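The scanner is home again: bar edges y 0.336–0.369, z 0.102–0.103, x from 0.358, same as at the start. Now the tub goes to the tray.

```bash
cat >> h.py <<'E'
def pick(x,y,yw,z,up=.20,w=1.0):
    R=yaw(yw+90)
    robot.goto([x,y,up],R); robot.move_gripper(w)
    robot.servo_line([x,y,z],speed=.14); print('down f',np.round(robot.read_force(),2))
    robot.move_gripper(0.0); robot.dwell(.15); print('grip w',round(robot.read_grip_width()*88,1),np.round(robot.read_force(),2))
    robot.servo_line([x,y,z+.03],speed=.06); robot.servo_line([x,y,up],speed=.18)
    print('lift w',round(robot.read_grip_width()*88,1),np.round(robot.read_force(),2))
def place(x,y,yw,z,open_mm,up=.22):
    R=yaw(yw+90); robot.goto([x,y,up],R); robot.servo_line([x,y,z+.03],speed=.16)
    zz=z+.03
    while zz>z-.002:
        zz-=.004; robot.servo_line([x,y,zz],speed=.05); f=robot.read_force()
        if f[2]>3: break
    print('placed at',round(zz,4),'nominal',z,np.round(f,2))
    robot.move_gripper(open_mm/88); robot.dwell(.2)
    robot.servo_line([x,y,z+.04],speed=.06); robot.servo_line([x,y,up],speed=.2); print('t',robot.read_t())
E
python3 - <<'E'
from h import *
pick(.589,.081,10.5,.013); grab('scene','p1')
E
```

```text
down f [-0.02 -0.12  0.59]
grip w 60.0 [-0.7   1.33  3.92]
lift w 60.5 [ 0.47  0.66 -2.42]
```

View pics/p1.png

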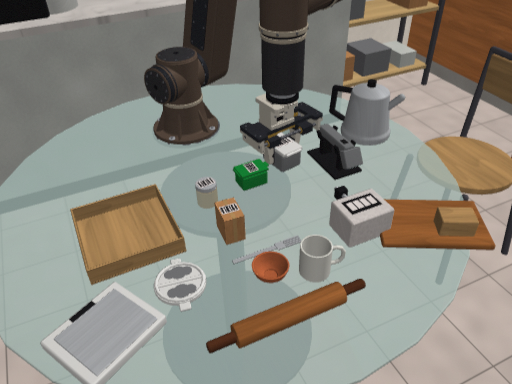

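The tub is held level at (285,152). Placing it.

```bash
python3 - <<'E'
from h import *
place(.435,-.368,0,.018,72)
locate('l8',('jar','carton'))
E
```

```text
placed at 0.016 nominal 0.018 [-1.49  1.9   7.55]
t 54.1667
scene jar (245, (0.442, -0.0792), (60.1, 59.4), -55.3, 0.0705) | bars (39, (0.4478, -0.0803), (42.1, 38.5), -7.2)
scene carton (480, (0.5877, -0.0681), (85.5, 54.2), -2.8, 0.0822) | bars (52, (0.5845, -0.0702), (48.2, 21.6), -89.1)
side jar (295, (0.4388, -0.0797), (60.2, 58.1), 39.4, 0.0725) | bars (120, (0.436, -0.0821), (46.6, 42.7), 13.7)
side carton (470, (0.5857, -0.0688), (80.0, 56.5), -2.8, 0.0845) | bars (102, (0.5791, -0.0724), (44.8, 38.3), -89.4)
```

View pics/l8_scene.png

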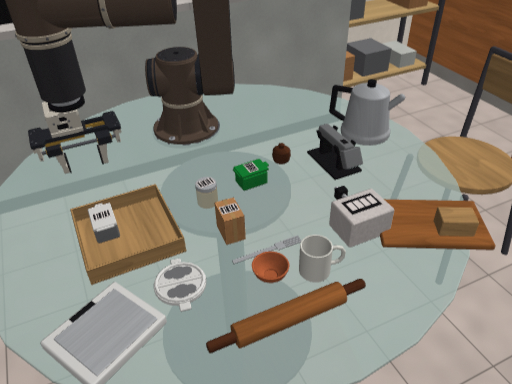

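The tub stands in the tray at (103,222), and the jar and carton have not moved. Jar next.

```bash
python3 - <<'E'
from h import *
pick(.4405,-.079,0,.021)
place(.550,-.315,0,.026,74)
locate('l9',('jar','carton'))
E
```

```text
down f [-0.23 -0.24  1.31]
grip w 59.5 [-1.85  1.16  5.16]
lift w 59.9 [-0.88  0.94 -2.16]
placed at 0.024 nominal 0.026 [-2.21  1.63  7.15]
t 66.3917
scene jar None | bars None
scene carton (469, (0.587, -0.0676), (83.9, 55.0), -3.5, 0.0823) | bars (48, (0.5842, -0.0711), (45.6, 22.6), 82.3)
side jar None | bars None
side carton (471, (0.5858, -0.0683), (80.5, 56.4), -2.4, 0.0846) | bars (102, (0.5792, -0.0718), (43.0, 38.4), -88.7)
```

View pics/l9_scene.png

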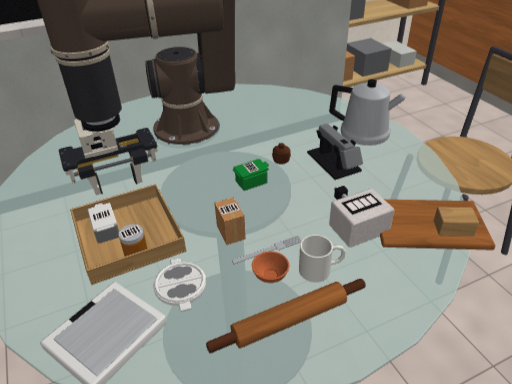

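The jar is upright in the tray at (131,237). Carton next.

```bash
python3 - <<'E'
from h import *
pick(.586,-.0685,-2.7,.036)
place(.430,-.262,0,.041,66)
robot.servo_line([.43,-.262,.30],speed=.2)
robot.goto([.43,-.0,.34],yaw(90))
grab('scene','e1');im,d,P=grab('side','e1s')
NOMt=dict(tub=(.435,-.368),jar=(.55,-.315),carton=(.43,-.262))
for n in('scene','side'):
    im,d,P=grab(n,'e2'+n)
    for k,h in (('tub',.063),('jar',.077),('carton',.089)): print(n,k,fit(P,im,d,NOMt[k],h-.006,h+.007,.06))
    x,y,zz=P[...,0],P[...,1],P[...,2]
    m=(zz>.099)&(zz<.109)&(x>.37)&(x<.48)&(abs(y-.355)<.05); print('scanner',np.percentile(P[m][:,1],[2,98]).round(4),np.median(zz[m]).round(4))
    m=(im.max(-1)<70)&(zz>.05)&(zz<.08)&(abs(y-.243)<.03)&(x>.57)&(x<.67); print('knob',np.percentile(P[m][:,0],[3,50,97]).round(3))
print(robot.read_t())
E
```

```text
down f [-0.05 -0.7   0.25]
grip w 54.0 [0.41 1.14 2.16]
lift w 53.7 [ 0.25  0.11 -2.94]
placed at 0.039 nominal 0.041 [-1.04  1.44  7.15]
t 78.1
scene tub {'n': 554, 'c': (0.435, -0.3679), 'mean': array([ 0.4405, -0.368 ]), 'wh': (106.1, 59.7), 'ang': -0.2, 'z': 0.0605}
scene jar {'n': 329, 'c': (0.5523, -0.3152), 'mean': array([ 0.5536, -0.315 ]), 'wh': (59.7, 57.9), 'ang': 60.3, 'z': 0.0751}
scene carton {'n': 403, 'c': (0.4329, -0.2618), 'mean': array([ 0.4356, -0.2625]), 'wh': (86.2, 54.0), 'ang': -0.2, 'z': 0.0871}
scanner [0.3355 0.3678] 0.1013
knob [0.625 0.64  0.647]
side tub {'n': 296, 'c': (0.4378, -0.3664), 'mean': array([ 0.4426, -0.361 ]), 'wh': (92.4, 59.5), 'ang': -0.1, 'z': 0.0635}
side jar {'n': 200, 'c': (0.549, -0.3143), 'mean': array([ 0.5487, -0.312 ]), 'wh': (59.7, 57.5), 'ang': -50.3, 'z': 0.0779}
side carton {'n': 320, 'c': (0.4293, -0.2608), 'mean': array([ 0.4315, -0.2574]), 'wh': (78.2, 57.2), 'ang': -0.0, 'z': 0.0897}
scanner [0.3364 0.3691] 0.1028
knob [0.621 0.632 0.644]
79.8833
```

View pics/e1.png

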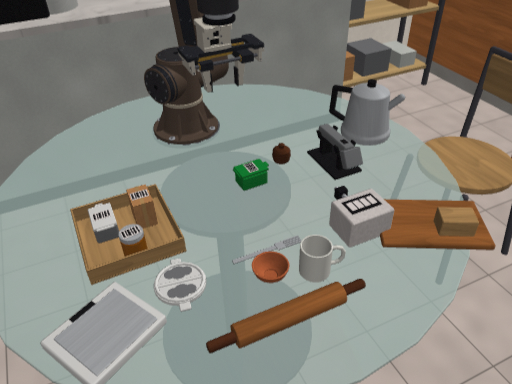

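View pics/e1s.png

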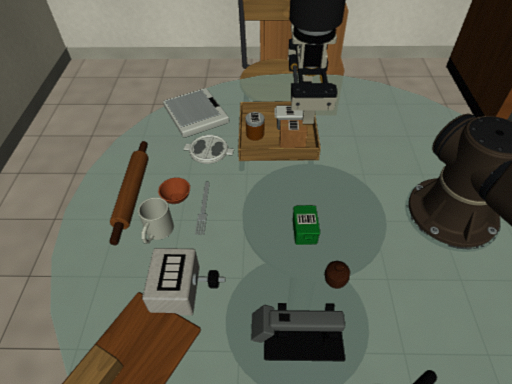

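All three packs stand upright in the tray (scene (103,222), (141,205), (131,237)), the scanner is in its cradle and the knob is in. Handing in.

```bash
python3 - <<'E'
from rig import robot
robot.job_done(); print(robot.read_t())
E
```

```text
the job is handed in; nothing more can be done
the job is handed in; nothing more can be done
```

I handed the job in at about 80 s. As far as my checks show, every step was done, but the system gives no read-out, so I can't confirm that the scans registered.

- **Order counter:** I pulled the knob out to its stop. The pull force rose from 9 to 32 N while the knob stayed at about 30 mm. After release, the cameras showed it back in.
- **Scanning:** I scanned the tub, then the jar, then the carton, each from 8 cm with the scan line across the bars and held still for 1.8 s. There was no tin in any view. In the tub and jar depth images the scanner head was within a few millimetres of its intended place; for the carton I checked only the arm's position.
- **Scanner:** It lies back in its cradle with its height and edges within about 2 mm of the start. It was never laid on the table or dropped.
- **Packs:** All three stand upright on the tray floor. Their tops measured 60–64 mm (tub), 75–78 mm (jar) and 87–90 mm (carton), as expected for packs standing on the floor. The two cameras agreed to about 4 mm.
- **Other things:** The bowl, fork, mould, mug and green look-alike appear unmoved in the last pictures, which I judged by eye only. I saw no pack knocked aside during the run.

The bars-only angle fits for the jar label were noisy in the later pictures. I used the angle from the first close view instead, because the jar had not moved.

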